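Scoop marble chips into the casting mould

TASK

Draw the scoop out of its caddy by the bowl, stand it on the open bench and let go, then take it by its handle and scoop up stone chips from the shallow tub: lift at least four of the six in one scoop and tip at least four into the long deep mould, leaving the rest in the tub and none anywhere else. Do not touch the chips with the fingers, do not push the scoop against the brittle tub or mould harder than about 20 N, and leave the other things where they are. At the end stand the scoop on the open bench again, right way up, and let it go.

Things in the scene. Friction and masses are not known exactly. Their poses are not given: they have to be found in the camera images.
- scoop: Rigid scoop, about 150 g: open-fronted bowl of slippery polished steel, raised black handle behind. Origin: centre of the underside of the bowl's flat floor, on which it stands steady; x out of the mouth, z up. Floor 86 mm long (x +-43), 68 mm wide outside (y +-34), 2 mm thick; back wall 32 mm high. It starts standing on the bench, handle in the caddy's bay, only the bowl sticking out.
- scoop_handle (a point): Middle of the scoop's handle, in its frame at x -95, y 0, z 62 mm. The handle is a straight level bar 18 mm wide (y), 16 mm high (z 54 to 70), from x -40 to -147, joined to the bowl's back wall by a neck.
- scoop_lip (a point): Middle of the underside of the scoop's straight front lip (1.5 mm thick), in its frame at x +43, y 0, z 0 mm. The bowl's two side walls are upright and parallel, 2.5 mm thick, 32 mm high from the back to x +6, then sloping down to 4 mm at x +36.
- scoop_bowl (a point): Middle of the scoop's bowl, in its frame at x 0, y 0, z 15 mm. Open bench to stand the scoop on lies between the caddy and the nearer of tub and mould: 0.56 m ahead of the robot and 0.15 m to its left is always clear.
- caddy: Fixed plywood caddy, a box open only at its front, which faces its own -x: 130 mm deep (x), 104 mm wide (y), 94 mm high. Origin: centre of its underside. The bay is 80 mm wide, 82 mm high under a closed roof, so the handle in it cannot be taken from above; the bowl's back is about 12 mm in front of it and the handle reaches 95 mm in.
- tub: Fixed shallow open tub of slippery acrylic with six stone chips: 216 mm long (x), 104 wide (y), 34 high, walls and floor 4 mm (inside 208 x 96 mm). Origin: centre of its underside on the bench, z up, x along it away from the robot. The chips start in its +x half, 2 to 70 mm from the middle and within 40 mm of the centre line; the near half is empty, room for the bowl behind them.
- mould: Fixed casting mould, an open trough of slippery acrylic, deeper than the tub, empty at the start: 240 mm long (x), 98 mm wide (y), 55 mm high, walls and floor 4 mm, with low ribs outside (114 mm over them, 30 mm high). Origin: centre of its underside on the bench, z up, x along it away from the robot.
- chip0: One of six alike loose marble chips, a bevelled nugget 21 mm across and 18 mm high, 13 g, slippery (friction about 0.25 on the scoop, tub and mould). Origin: its centre.
- chip1: One of six alike loose marble chips, a bevelled nugget 21 mm across and 18 mm high, 13 g, slippery (friction about 0.25 on the scoop, tub and mould). Origin: its centre.
- chip2: One of six alike loose marble chips, a bevelled nugget 21 mm across and 18 mm high, 13 g, slippery (friction about 0.25 on the scoop, tub and mould). Origin: its centre.
- chip3: One of six alike loose marble chips, a bevelled nugget 21 mm across and 18 mm high, 13 g, slippery (friction about 0.25 on the scoop, tub and mould). Origin: its centre.
- chip4: One of six alike loose marble chips, a bevelled nugget 21 mm across and 18 mm high, 13 g, slippery (friction about 0.25 on the scoop, tub and mould). Origin: its centre.
- chip5: One of six alike loose marble chips, a bevelled nugget 21 mm across and 18 mm high, 13 g, slippery (friction about 0.25 on the scoop, tub and mould). Origin: its centre.
- tape: Bystander, to be left where it is: roll of brown tape lying flat, 92 mm across, 25 mm high. Origin: centre of its underside.
- pliers: Bystander, to be left where it is: pliers lying flat, about 150 mm long, 60 mm wide, 10 mm high, along their own x. Origin: centre of its underside.
- cup: Bystander, to be left where it is: white mixing cup, 72 mm across, 75 mm high. Origin: centre of its underside.
- stick: Bystander, to be left where it is: flat wooden stirring stick, 150 mm long (its own y), 18 mm wide, 6 mm thick. Origin: centre of its underside.
- jar: Bystander, to be left where it is: white jar with lid, 68 mm across, 90 mm high. Origin: centre of its underside.
Not all that is in view belongs to the job. Leave any pink look-alike of the caddy alone. Leave any blue look-alike of the tub alone.

How it is judged:
By the outcome, as a careful person would: the job done as asked, in the order asked, and still so for the second after the job is handed in, with the robot touching nothing.
It also fails if it takes over 72 s, if anything falls off the work surface, if the arm or the gripper's body presses on something with over 40 N, if the wrist force passes 120 N, or if a joint passes its speed limit or range.

ROBOT

A 6-joint arm with a two-finger parallel gripper is mounted at the origin on the work surface. World frame = base frame: x ahead of the robot, y to its left, z up, the work surface at z = 0. Lengths are in m, angles in rad, forces in N, time in s.
With the tool pointing down it reaches from about 0.35 to 0.775 m from the base axis. Payload 5.5 kg.
Tool frame: the origin (TCP) lies between the finger pads, 19 mm behind the fingertips; this is the grasp point; z points along the fingers, y is the line along which they close (so a half turn about z gives the same grasp; the last joint's range is limited). The gripper opens to 85 mm and grips with 20 to 120 N. Pads are 22 mm wide; open, the fingers measure 114 mm over their backs; the gripper's body (76 mm by 85 mm) begins 54 mm behind the grasp point. The pads swing forward as they close: fully open they stand 13 mm farther back than shut.
Start: joints at [1.044, 0.313, 0.046, 1.304, 0, 1.431], TCP at [0.217, 0.533, 0.25] pointing down, gripper open.
Joint ranges: [-2.76, 2.76], [-0.86, 1.69], [-1.03, 1.26], [-2.2, 2.34], [-1.47, 1.5], [-3.14, 3.14]. Speed limits (rad/s): [2.57, 2.57, 3.14, 3.14, 3.14, 3.14].

INTERFACE

Orientations are given as a unit quaternion [w, x, y, z].
In Python, from workcell import get_state, read_camera, camera_info, hand_in, recognise gives the robot as it stands.
- The arm moves only by the tool arm_command, never from a script. Its argument "moves" is one flat list of numbers, 7 for each row, row after row: the opening, from -1 (shut) to 1 (fully open), then the shift along the tool's x, y, z in mm, then the turn, a rotation vector about the tool's x, y, z in rad. A call has 1 to 8 rows; each row shifts and turns the commanded pose from where the row before left it, along the tool's axes as they then stand; what a row does not reach is not made up. A row lasts 1/8 s, in which the tool goes at most 62.5 mm and 10.7 degrees, less where a joint would pass 70% of its speed; a pose out of reach is approached as far as the arm can. A call with a gripper value outside its range is refused whole. The fingers move at their own pace and stop on an object; "newtons" is the grip in N (left out, the last holds). Time passes only in rows, so rows that do not move let the fingers close. It gives the time, the measured TCP pose, the force, the opening and the grip force at its end, in the units of the state.
- get_state(): the state, without advancing time (a new reading comes with each control period).
- read_camera(name): name is "scene" or "top"; returns (picture, depth): 400x640x3 uint8, blue, green, red; 400x640 float32, m along the optical axis (not along the pixel's ray), 0 where there is no reading.
- camera_info(name): a dict with "fovy" (degrees; the focal length in pixels is half the picture's height over the tangent of half this angle, whatever the lens; pixels are square), "cx", "cy" (the principal point, pixels), "eye" and "orientation" of the camera in the world. Camera axes: x right, y down, z forward; pixel columns grow to the right and rows downward; lengths in m; the calibration is good to about 2 mm. A picture is of the moment at which its call begins. camera_info takes no time and is no camera call.
- hand_in(): hands the job in; it is judged then, once.
Trained networks look in the newest picture that a camera, given by its name, has taken for a name from the list of things; names that differ only in an ending like _2 or _b are one class to them, and where a whole thing is asked for, a point or a joint stands for the part that bears it (a point fixed in the world has none). Each returns a list of dicts, best first, with "confidence" (0 to 1); they miss things now and then, are a little off and sometimes report something else, mostly with a low value. They report only what shows in the picture. A call takes as long as a camera call. They do not tell look-alikes from the thing itself.
- recognise(camera, label): "point" ([column, row] in pixels, amid what is visible of it).
The state is a dict: "clock": time; "joint_pos": joint angles; "qvel": joint speeds; "tau": joint torques, N m; "tcp_pos": TCP position; "orientation": TCP orientation; "wrist_force": force on the tool from outside, world axes, zero at the start; "ft_torque": the same for the moment, N m; "finger_gap": finger opening in m; "grip_force": force on a finger pad.
Only numpy, scipy, OpenCV 4.12 (cv2) and the standard library are available. Lean on these libraries where they do the work, as an engineer would, in place of code of your own. Each camera call takes 0.05 s, during which the arm holds its last target. There are 200 camera calls.

## Working session

There is one attempt and no reset: what is moved stays moved. The work goes in short steps, Python scripts to look and compute and a tool call to move; the robot and the scene stay as the last step left them, time stands still between calls to the robot, and variables do not carry over. Pictures are saved under pics/ and viewed, at most 14 in all, crops included, and the job is handed in when it is done.

Besides the shell and the picture viewer there is one more tool, called after ">>>" in YAML: its name, and indented under it one key for each argument. arm_command: Moves the arm, as the interface text tells. Its arguments: {"type":"object","properties":{"moves":{"type":"array"},"newtons":{"type":"number"}},"required":["moves"]}

```bash
mkdir -p pics; cat > h.py <<'E'
import numpy as np, cv2
from workcell import *
from scipy.spatial.transform import Rotation as R
def q2R(q): return R.from_quat([q[1],q[2],q[3],q[0]])
def cloud(cam,depth):
    i=camera_info(cam); f=200/np.tan(np.radians(i['fovy'])/2)
    v,u=np.mgrid[0:400,0:640]
    p=np.stack([(u-i['cx'])/f*depth,(v-i['cy'])/f*depth,depth],-1)
    return p@q2R(i['orientation']).as_matrix().T+np.array(i['eye'])
def proj(cam,P):
    i=camera_info(cam); f=200/np.tan(np.radians(i['fovy'])/2)
    p=(np.atleast_2d(P)-np.array(i['eye']))@q2R(i['orientation']).as_matrix()
    return np.c_[p[:,0]/p[:,2]*f+i['cx'],p[:,1]/p[:,2]*f+i['cy']]
E
python3 - <<'E'
from h import *
for c in ('scene','top'):
    print(camera_info(c))
    im,d=read_camera(c); cv2.imwrite(f'pics/{c}0.png',im); np.save(f'{c}0.npy',d)
    P=cloud(c,d)
    for l in ['scoop_bowl','scoop_handle','caddy','tub','mould','chip0','tape','pliers','cup','stick','jar']:
        for r in recognise(c,l)[:7]:
            u,v=map(int,np.round(r['point'])); 
            print(c,l,round(r['confidence'],2),u,v,P[min(v,399),min(u,639)].round(3))
print(get_state())
E
```

```text
{'fovy': 57.24260115834785, 'cx': 320.642175736278, 'cy': 199.27487744145216, 'eye': array([ 1.13594499, -0.4580274 ,  0.60178291]), 'orientation': array([-0.42112309,  0.78332511,  0.40088687, -0.21987915])}
scene scoop_bowl 0.85 407 189 [0.502 0.32  0.003]
scene scoop_handle 0.67 410 192 [0.518 0.316 0.002]
scene caddy 0.85 405 148 [0.417 0.386 0.091]
scene caddy 0.65 342 146 [0.27  0.244 0.082]
scene caddy 0.65 138 290 [ 0.524 -0.459  0.068]
scene caddy 0.58 440 170 [0.584 0.352 0.096]
scene tub 0.9 320 254 [ 0.606 -0.086  0.024]
scene tub 0.62 190 206 [ 0.197 -0.258  0.004]
scene mould 0.95 226 290 [ 0.564 -0.305  0.005]
scene chip0 0.5 338 266 [ 0.652 -0.067  0.01 ]
scene chip0 0.45 327 266 [ 0.645 -0.094  0.02 ]
scene chip0 0.43 335 254 [ 0.623 -0.054  0.019]
scene chip0 0.42 323 255 [ 0.612 -0.081  0.022]
scene chip0 0.28 412 192 [0.523 0.319 0.003]
scene tape 0.87 321 341 [ 0.799 -0.221  0.025]
scene pliers 0.62 414 262 [0.744 0.085 0.009]
scene cup 0.8 458 222 [0.751 0.218 0.071]
scene cup 0.73 315 272 [ 0.637 -0.122  0.011]
scene stick 0.69 164 260 [ 0.39  -0.387  0.007]
sc
[... 1012 characters left out ...]
  1.255]
{'clock': 1.2, 'joint_pos': array([ 1.04441629e+00,  3.13201710e-01,  4.61012979e-02,  1.30363018e+00,
       -1.97776853e-06,  1.43119234e+00]), 'qvel': array([-0.00055557,  0.00029577,  0.00014003,  0.0011124 , -0.00084025,
        0.00036673]), 'tau': array([ 1.22159778e-03, -4.80475295e+01,  2.98812568e+01,  4.67314185e-04,
       -1.83882394e-04, -3.00019440e-05]), 'tcp_pos': array([0.21691785, 0.53254352, 0.25002274]), 'orientation': array([1.16779341e-05, 1.92184857e-01, 9.81358742e-01, 3.07385147e-05]), 'wrist_force': array([ 0.82865102, -0.51784418, -0.24067165]), 'ft_torque': array([0.02408483, 0.02543546, 0.03204741]), 'grip_force': 0.0, 'finger_gap': 0.08540400947502284}
```

View pics/scene0.png

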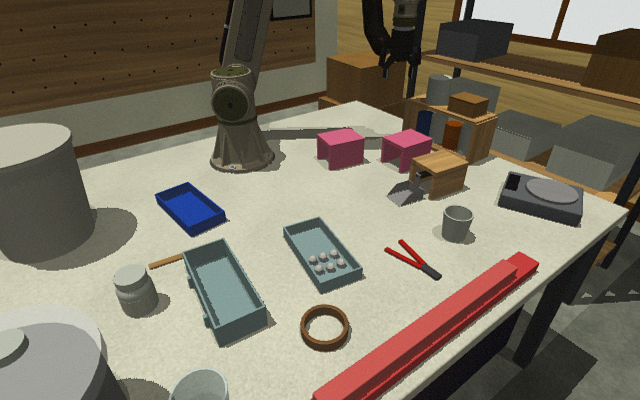

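View pics/top0.png

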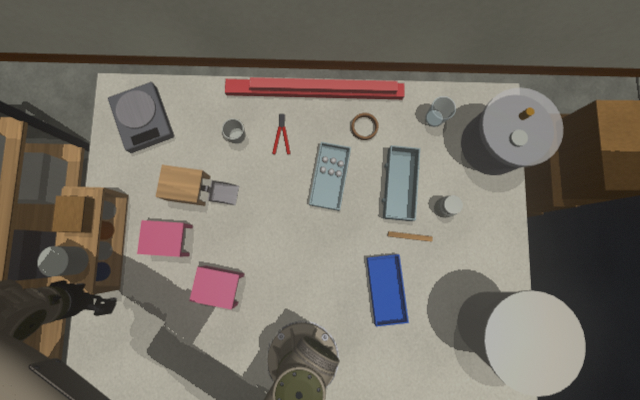

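Scene view: plywood caddy (438,172) with the steel bowl at (405,192), grey tub with chips (322,254), mould (226,290). Look-alikes are the pink caddies (342,147) and (406,149), and the blue tub (190,207). Top view: caddy (181,184), scoop bowl (223,191), tub (329,177), mould (401,184). The pink ones are at (162,238) and (215,287), the blue one at (387,290). I choose the plywood caddy with the bowl sticking out, and the grey tub with chips.

```bash
python3 - <<'E'
from h import *
im=cv2.imread('pics/top0.png'); d=np.load('top0.npy'); P=cloud('top',d)
im2=cv2.imread('pics/scene0.png'); d2=np.load('scene0.npy'); P2=cloud('scene',d2)
def rect(n,c,r,z0,z1,both=True):
    for nm,p in (('top',P),('scene',P2)):
        q=p.reshape(-1,3); m=(abs(q[:,2]-(z0+z1)/2)<(z1-z0)/2)&(np.hypot(q[:,0]-c[0],q[:,1]-c[1])<r)
        q=q[m]
        if len(q)<10: continue
        b=cv2.minAreaRect((q[:,:2]*1000).astype(np.float32)); print(n,nm,len(q),np.round(b[0],1),np.round(b[1],1),round(b[2],1),'z',np.median(q[:,2]).round(4))
rect('caddy',(.545,.4),.11,.085,.105)
rect('tub rim',(.585,-.08),.135,.025,.045)
rect('mould rim',(.565,-.315),.15,.045,.065)
rect('scoop',(.53,.285),.06,.008,.045)
rect('bench',(.56,.15),.05,-.02,.02)
a=cv2.resize(im[150:230,150:430],None,fx=2.8,fy=2.8,interpolation=cv2.INTER_CUBIC)
b=cv2.resize(im2[135:225,370:490],(480,360),interpolation=cv2.INTER_CUBIC)
c=cv2.resize(im[165:215,185:250],(304,234),interpolation=cv2.INTER_CUBIC)
o=np.zeros((590,784,3),np.uint8); o[:224]=a[:224,:784]; o[228:588,:480]=b; o[228:462,480:784]=c
cv2.imwrite('pics/crop1.png',o)
E
```

```text
caddy top 1393 [541.  400.1] [131.9 104.6] 83.6 z 0.0942
caddy scene 861 [541.7 400.2] [134.1 108.3] 83.1 z 0.0944
tub rim top 265 [590.9 -76.7] [104.  217.2] 80.7 z 0.0337
tub rim scene 750 [590.8 -75.9] [106.4 221.3] 80.6 z 0.0326
mould rim top 413 [ 565.9 -363.1] [197.5 241.8] 85.7 z 0.0542
mould rim scene 1107 [ 565.6 -363.9] [198.2 243.2] 85.6 z 0.0541
scoop top 130 [525.9 277.9] [86.5 68. ] 82.9 z 0.025
scoop scene 354 [528.  284.3] [80.3 73.1] 83.6 z 0.0216
bench top 668 [559.4 149.6] [97.2 95.8] 3.0 z 0.0002
bench scene 604 [560.3 149.6] [97.  97.1] 47.9 z 0.0004
```

View pics/crop1.png

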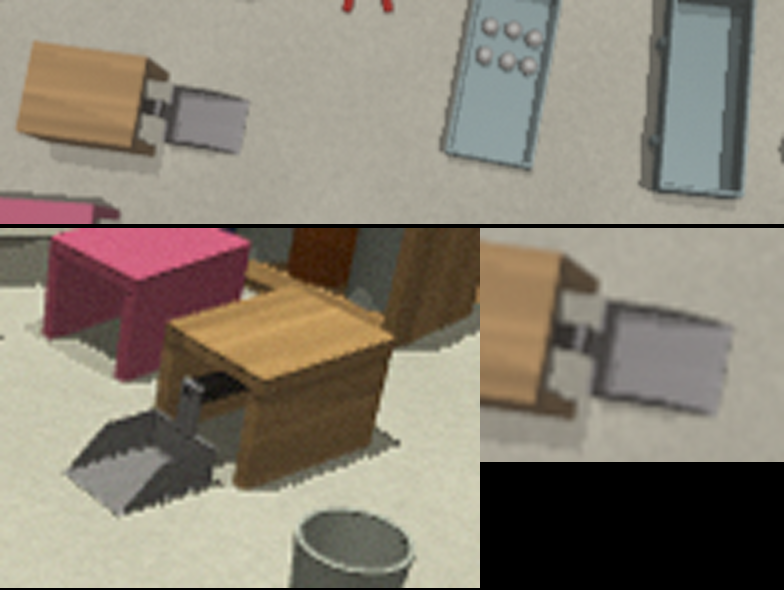

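The crop confirms it: the steel bowl's mouth points away from the plywood caddy, and the six chips lie in the grey tub's far half.

```bash
cat >> h.py <<'E'
def orient(yaw,lean=0):  # yaw of scoop x (deg), lean: fingers forward (deg)
    c,s=np.cos(np.radians(yaw)),np.sin(np.radians(yaw)); xs=np.array([c,s,0]); y=np.array([-s,c,0])
    a=np.radians(lean); z=np.array([0,0,-np.cos(a)])+np.sin(a)*xs
    return R.from_matrix(np.c_[np.cross(y,z),y,z])
def plan(p0,r0,p1,r1,n,g=None):
    p=np.array(p0,float); r=r0; out=[]
    for k in range(n):
        f=1/(n-k)
        dp=np.round(r.inv().apply((np.array(p1)-p)*f*1000)); dr=np.round((r.inv()*r1).as_rotvec()*f,2)
        p=p+r.apply(dp/1000); r=r*R.from_rotvec(dr); out.append([*dp.astype(int).tolist(),*dr.tolist()])
    for o in out: print(*o,sep=', ')
    print('end',p.round(4),'err',((np.array(p1)-p)*1000).round(1),np.degrees((r.inv()*r1).as_rotvec()).round(1))
    return p,r
def here():
    s=get_state(); return s['tcp_pos'],q2R(s['orientation'])
def euler(r):  # yaw of scoop x, lean
    M=r.as_matrix(); y=M[:,1]; yaw=np.degrees(np.arctan2(-y[0],y[1])); xs=np.array([np.cos(np.radians(yaw)),np.sin(np.radians(yaw)),0])
    return yaw,np.degrees(np.arctan2(M[:,2]@xs,-M[2,2]))
E
python3 - <<'E'
from h import *
P=cloud('top',np.load('top0.npy')).reshape(-1,3);P2=cloud('scene',np.load('scene0.npy')).reshape(-1,3)
for q in (P,P2):
    a=np.radians(-4.3); u=(q[:,:2]-[.566,-.316])@np.array([[np.cos(a),-np.sin(a)],[np.sin(a),np.cos(a)]])
    m=(abs(q[:,2]-.054)<.008)&(abs(u[:,0])<.14)&(abs(u[:,1])<.065)
    b=cv2.minAreaRect((q[m,:2]*1000).astype(np.float32)); print('mould',np.round(b[0],1),np.round(b[1],1),b[2])
    a=np.radians(-9.3); u=(q[:,:2]-[.591,-.0765])@np.array([[np.cos(a),-np.sin(a)],[np.sin(a),np.cos(a)]])*1000
    m=(q[:,2]>.012)&(q[:,2]<.03)&(abs(u[:,0])<90)&(abs(u[:,1])<40)
    w=u[m]; print(len(w),w.min(0),w.max(0))
im=cv2.imread('pics/top0.png')[145:210,305:352].astype(int); Pt=P.reshape(400,640,3)[145:210,305:352]
m=((im[...,2]-im[...,0]>-3)&(im.min(-1)>100)).astype(np.uint8)
n,_,st,ce=cv2.connectedComponentsWithStats(m)
for s,c in zip(st,ce):
    if 8<s[4]<120:
        q=Pt[int(c[1]),int(c[0])]; v=(q[:2]-[.591,-.0765]); print(s[4],(c+[305,145]).round(1),q.round(3),(np.array([v@[np.cos(a),np.sin(a)],v@[-np.sin(a),np.cos(a)]])*1000).round())
p,r=here(); print(euler(r))
p,r=plan(p,r,[.527,.278,.15],orient(-96.6),8)
plan(p,r,[.527,.278,.06],orient(-96.6),3)
E
```

```text
mould [ 569.5 -314.3] [ 99.8 241.7] 85.37394714355469
168 [  6.63192754 -36.72182863] [65.10514743 34.59252075]
mould [ 569.5 -314. ] [ 98.2 243.2] 85.5918960571289
320 [  6.95013975 -37.61676463] [67.90935249 37.43928035]
26 [324.7 159.1] [ 0.646 -0.055  0.024] [50. 30.]
25 [332.8 160.2] [ 0.644 -0.083  0.02 ] [53.  2.]
26 [340.4 163.2] [ 0.633 -0.11   0.026] [ 46. -26.]
24 [322.8 169. ] [ 0.611 -0.049  0.022] [16. 30.]
26 [330.9 171.4] [ 0.605 -0.076  0.024] [13.  2.]
24 [338.3 173. ] [ 0.599 -0.103  0.023] [ 12. -25.]
(np.float64(-22.160634938073603), np.float64(0.00063630007884452))
-48, -15, 13, 0.0, -0.0, 0.16
-50, -7, 12, 0.0, -0.0, 0.16
-50, 1, 13, 0.0, -0.0, 0.16
-49, 9, 12, 0.0, -0.0, 0.16
-47, 17, 13, 0.0, -0.0, 0.16
-44, 24, 12, 0.0, -0.0, 0.17
-40, 31, 13, 0.0, -0.0, 0.16
-34, 37, 12, 0.0, -0.0, 0.17
end [0.5272 0.2777 0.15  ] err [-0.2  0.3 -0. ] [ 0. -0. -0.]
0, 0, 30, 0.0, -0.0, -0.0
0, 0, 30, 0.0, -0.0, -0.0
0, 0, 30, 0.0, -0.0, -0.0
end [0.5272 0.2777 0.06  ] err [-0.2  0.3 -0. ] [ 0. -0. -0.]
```

>>> arm_command:
  moves: [1, -48, -15, 13, 0, 0, 0.16, 1, -50, -7, 12, 0, 0, 0.16, 1, -50, 1, 13, 0, 0, 0.16, 1, -49, 9, 12, 0, 0, 0.16, 1, -47, 17, 13, 0, 0, 0.16, 1, -44, 24, 12, 0, 0, 0.17, 1, -40, 31, 13, 0, 0, 0.16, 1, -34, 37, 12, 0, 0, 0.17]
  newtons: 50

```text
clock: 2.2
tcp_pos: [0.5284, 0.2765, 0.1497]
orientation: [-0.0, 0.749, 0.663, 0.0]
wrist_force: [-0.1, 1.5, 0.7]
finger_gap: 0.0857
grip_force: 0.0
```

>>> arm_command:
  moves: [1, 0, 0, 30, 0, 0, 0, 1, 0, 0, 30, 0, 0, 0, 1, 0, 0, 0, 0, 0, 0]

```text
clock: 2.58
tcp_pos: [0.5254, 0.2767, 0.0876]
orientation: [-0.001, 0.747, 0.665, -0.003]
wrist_force: [-0.6, -0.2, 0.1]
finger_gap: 0.086
grip_force: 0.0
```

```bash
python3 - <<'E'
from h import *
p,r=here(); print(p,euler(r),get_state()['joint_pos'])
im,d=read_camera('scene'); o=cv2.resize(im[100:230,350:500],(600,520),interpolation=cv2.INTER_CUBIC); cv2.imwrite('pics/s1.png',o)
plan(p,r,[.527,.278,.021],orient(-96.6),3)
E
```

```text
[0.52535003 0.27668143 0.08758611] (np.float64(-96.6751887924512), np.float64(0.13703760509246396)) [ 3.49576076e-01  4.47210169e-01 -1.68546737e-01  9.60467789e-01
  5.34005091e-05  2.03687045e+00]
1, 1, 22, -0.0, 0.0, -0.0
0, 0, 22, -0.0, 0.0, -0.0
1, 1, 23, -0.0, 0.0, -0.0
end [0.5272 0.2783 0.0206] err [-0.2 -0.3  0.4] [-0.3  0.1 -0.1]
```

View pics/s1.png

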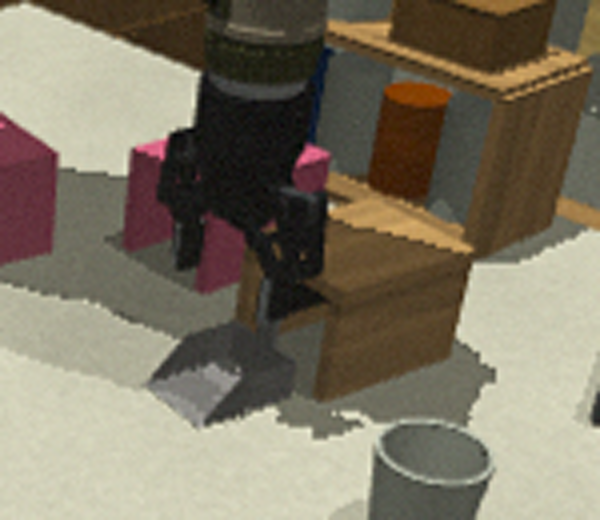

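The fingers straddle the bowl (at about (225,375) in the crop) in front of the caddy. Going down to grip.

>>> arm_command:
  moves: [1, 1, 1, 22, 0, 0, 0, 1, 0, 0, 22, 0, 0, 0, 1, 0, 1, 21, 0, 0, 0, 1, 0, 0, 0, 0, 0, 0]

```text
clock: 3.12
tcp_pos: [0.529, 0.2787, 0.0252]
orientation: [-0.0, 0.747, 0.665, -0.0]
wrist_force: [-0.3, 0.2, 0.9]
finger_gap: 0.0851
grip_force: 0.0
```

>>> arm_command:
  moves: [0.2, 0, 0, 0, 0, 0, 0, 0.2, 0, 0, 0, 0, 0, 0, 0.2, 0, 0, 0, 0, 0, 0, 0.2, 0, 0, 0, 0, 0, 0, 0.2, 0, 0, 0, 0, 0, 0, 0.2, 0, 0, 0, 0, 0, 0]

```text
clock: 3.88
tcp_pos: [0.5306, 0.279, 0.027]
orientation: [0.0, 0.747, 0.665, 0.002]
wrist_force: [-0.2, 0.2, 6.8]
finger_gap: 0.0668
grip_force: 57.5
```

>>> arm_command:
  moves: [0.2, 0, 0, -4, 0, 0, 0, 0.2, -10, 0, 0, 0, 0, 0, 0.2, -20, 0, 0, 0, 0, 0, 0.2, -20, 0, 0, 0, 0, 0, 0.2, -20, 0, 0, 0, 0, 0, 0.2, -20, 0, 0, 0, 0, 0, 0.2, -20, 0, 0, 0, 0, 0, 0.2, -20, 0, 0, 0, 0, 0]

```text
clock: 4.88
tcp_pos: [0.5142, 0.1478, 0.0291]
orientation: [0.0, 0.747, 0.665, 0.0]
wrist_force: [-0.4, -0.5, -1.9]
finger_gap: 0.0669
grip_force: 56.5
```

```bash
python3 - <<'E'
from h import *
p,r=here(); print(p,euler(r),get_state()['joint_pos'],get_state()['wrist_force'])
im,d=read_camera('scene'); o=cv2.resize(im[100:230,320:500],(720,520),interpolation=cv2.INTER_CUBIC); cv2.imwrite('pics/s2.png',o)
P=cloud('scene',d).reshape(-1,3)
p2,r2=plan(p,r,[.56,.145,p[2]+.03],orient(10),10)
E
```

```text
[0.51418645 0.147831   0.0290818 ] (np.float64(-96.66348921612132), np.float64(-0.0037803362664457075)) [ 1.29854971e-01  4.08627632e-01 -4.00347002e-01  7.61610086e-01
  1.48636622e-05  1.81695112e+00] [-0.44483043 -0.50206401 -1.85325996]
0, 5, -3, 0.0, 0.0, -0.19
-1, 5, -3, 0.0, 0.0, -0.19
-1, 4, -3, 0.0, 0.0, -0.19
-2, 4, -3, 0.0, 0.0, -0.18
-3, 3, -3, 0.0, 0.0, -0.19
-4, 3, -3, 0.0, 0.0, -0.18
-4, 2, -3, 0.0, 0.0, -0.19
-4, 2, -3, 0.0, 0.0, -0.18
-5, 1, -3, 0.0, 0.0, -0.19
-4, 0, -3, 0.0, 0.0, -0.18
end [0.56   0.1454 0.0591] err [ 0.  -0.4 -0. ] [ 0.   0.  -0.1]
```

View pics/s2.png

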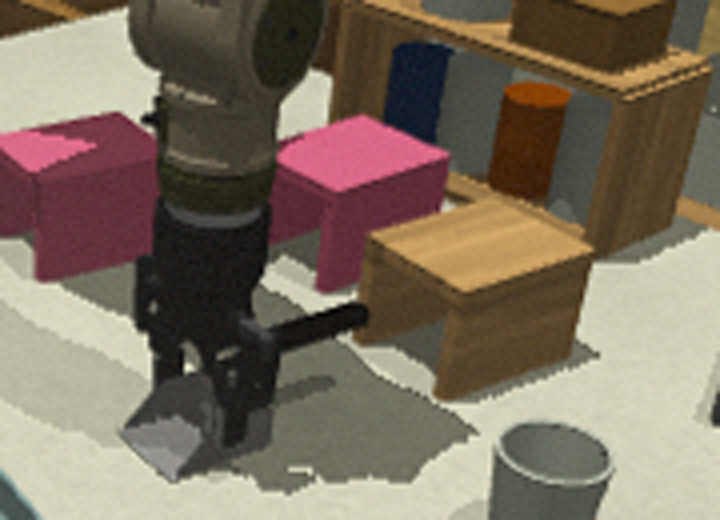

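The scoop is drawn out: bowl at (190,430) in the crop, handle end at (360,315), clear of the caddy. Next I turn it to point forward and set it down.

>>> arm_command:
  moves: [0.2, 0, 0, -10, 0, 0, 0, 0.2, 0, 5, -10, 0, 0, -0.18, 0.2, -1, 5, 0, 0, 0, -0.18, 0.2, -1, 4, 0, 0, 0, -0.18, 0.2, -2, 4, 0, 0, 0, -0.18, 0.2, -3, 3, 0, 0, 0, -0.18, 0.2, -4, 3, 0, 0, 0, -0.18, 0.2, -4, 2, 0, 0, 0, -0.18]

```text
clock: 5.92
tcp_pos: [0.5472, 0.1466, 0.0498]
orientation: [0.001, 0.208, 0.978, 0.0]
wrist_force: [0.5, -0.7, -2.3]
finger_gap: 0.0668
grip_force: 56.5
```

>>> arm_command:
  moves: [0.2, -4, 2, 0, 0, 0, -0.18, 0.2, -5, 1, 0, 0, 0, -0.18, 0.2, -4, 0, 0, 0, 0, -0.18, 0.2, 0, 0, 10, 0, 0, -0.06, 0.2, 0, 0, 6, 0, 0, 0, 0.2, 0, 0, 0, 0, 0, 0]

```text
clock: 6.68
tcp_pos: [0.5596, 0.1457, 0.0328]
orientation: [-0.0, -0.086, 0.996, 0.0]
wrist_force: [-0.2, -0.7, -1.5]
finger_gap: 0.067
grip_force: 56.5
```

```bash
python3 - <<'E'
from h import *
p,r=here(); print(p,euler(r),get_state()['joint_pos'],get_state()['wrist_force'],get_state()['finger_gap'])
im,d=read_camera('scene'); o=cv2.resize(im[130:260,250:450],(800,520),interpolation=cv2.INTER_CUBIC); cv2.imwrite('pics/s3.png',o)
E
```

```text
[0.55963207 0.14573861 0.03279483] (np.float64(9.896585729000313), np.float64(-0.04166521772131197)) [ 1.15861934e-01  4.73622621e-01 -2.80473597e-01  8.17441914e-01
  2.35962226e-04 -5.68662602e-02] [-0.20550389 -0.69653086 -1.50984589] 0.0669698031729769
```

View pics/s3.png

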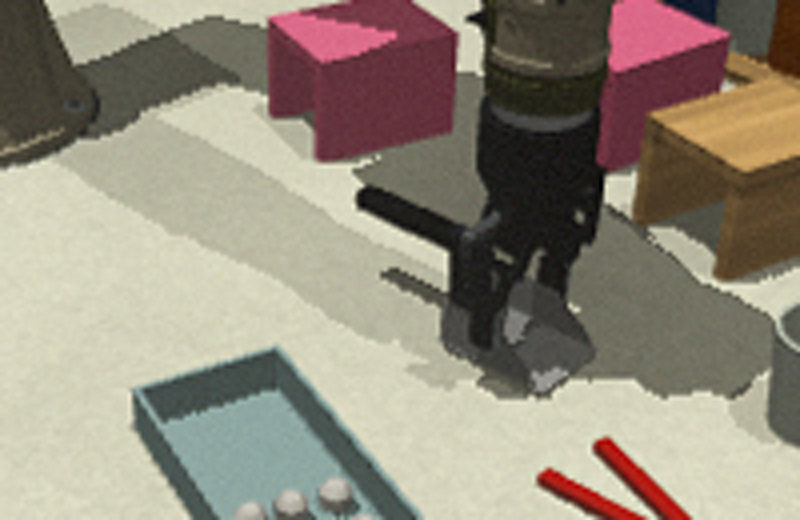

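Crop: the scoop now points forward, handle end at (365,195), bowl at (520,350), just above the bench. Lowering.

>>> arm_command:
  moves: [0.2, 0, 0, 4, 0, 0, 0, 0.2, 0, 0, 1, 0, 0, 0, 0.2, 0, 0, 0, 0, 0, 0]

```text
clock: 7.1
tcp_pos: [0.5599, 0.1454, 0.0279]
orientation: [-0.0, -0.086, 0.996, 0.0]
wrist_force: [-0.3, 0.5, -2.7]
finger_gap: 0.0666
grip_force: 56.5
```

>>> arm_command:
  moves: [0.2, 0, 0, 1, 0, 0, 0, 0.2, 0, 0, 0, 0, 0, 0]

```text
clock: 7.35
tcp_pos: [0.5601, 0.1454, 0.0272]
orientation: [0.0, -0.086, 0.996, 0.0]
wrist_force: [0.8, -0.1, -1.9]
finger_gap: 0.0667
grip_force: 56.6
```

>>> arm_command:
  moves: [0.2, 0, 0, 1, 0, 0, 0, 0.2, 0, 0, 1, 0, 0, 0, 0.2, 0, 0, 0, 0, 0, 0]

```text
clock: 7.72
tcp_pos: [0.5605, 0.1455, 0.027]
orientation: [0.001, -0.087, 0.996, 0.0]
wrist_force: [-4.0, -2.8, 11.9]
finger_gap: 0.0671
grip_force: 58.1
```

>>> arm_command:
  moves: [0.2, 0, 0, 1, 0, 0, 0, 0.2, 0, 0, 1, 0, 0, 0, 0.2, 0, 0, 0, 0, 0, 0]

```text
clock: 8.1
tcp_pos: [0.561, 0.1456, 0.0269]
orientation: [0.002, -0.087, 0.996, 0.0]
wrist_force: [-7.6, -1.4, 24.6]
finger_gap: 0.0665
grip_force: 59.8
```

>>> arm_command:
  moves: [0.2, 0, 0, -2, 0, 0, 0, 1, 0, 0, 0, 0, 0, 0, 1, 0, 0, 0, 0, 0, 0, 1, 0, 0, 0, 0, 0, 0, 1, 0, 0, -15, 0, 0, 0, 1, 0, 0, -40, 0, 0, 0, 1, 0, 0, -55, 0, 0, 0, 1, 0, 0, 0, 0, 0, 0]

```text
clock: 9.1
tcp_pos: [0.5636, 0.1459, 0.141]
orientation: [0.005, -0.087, 0.996, 0.0]
wrist_force: [-0.1, 0.8, -0.7]
finger_gap: 0.0855
grip_force: 0.0
```

```bash
cat >> h.py <<'E'
def boxfit(cam_ims,c,r,z0,z1):
    for nm in ('top','scene'):
        im,d=read_camera(nm); q=cloud(nm,d).reshape(-1,3)
        m=(q[:,2]>z0)&(q[:,2]<z1)&(np.hypot(q[:,0]-c[0],q[:,1]-c[1])<r); q=q[m]
        if len(q)>10:
            b=cv2.minAreaRect((q[:,:2]*1000).astype(np.float32)); print(nm,len(q),np.round(b[0],1),np.round(b[1],1),round(b[2],1),np.median(q[:,2]).round(4))
E
python3 - <<'E'
from h import *
p,r=here(); print(p,euler(r))
print('bowl'); boxfit(0,(.557,.145),.058,.008,.04)
print('handle'); boxfit(0,(.46,.13),.07,.05,.08)
for l in (0,30):
    yaw=10
    xs=np.array([np.cos(np.radians(yaw)),np.sin(np.radians(yaw)),0])
    t=np.array([.557,.145,0])-.095*xs+[0,0,.062]; a=orient(yaw,l)
    print(l,t, t-a.as_matrix()[:,2]*.07)
E
```

```text
[0.56363983 0.14588459 0.14100242] (np.float64(9.93061668555427), np.float64(0.5940695108031511))
bowl
top 71 [547.7 143.3] [60.4 66.3] 10.4 0.0267
scene 409 [555.2 145.5] [77.8 73.4] 11.4 0.0209
handle
top 199 [470.3 130.3] [105.8  18.3] 10.5 0.0698
scene 259 [472.4 130.1] [105.4  22.5] 10.4 0.0674
0 [0.46344326 0.12850342 0.062     ] [0.46344326 0.12850342 0.132     ]
30 [0.46344326 0.12850342 0.062     ] [0.42897499 0.12242574 0.12262178]
```

```bash
python3 - <<'E'
from h import *
p,r=here()
a=orient(10.4,12); t=np.array([.469,.130,.065]); z=a.as_matrix()[:,2]
p,r=plan(p,r,t-z*.06,a,3); plan(p,r,t,a,3)
E
```

```text
35, 0, 4, -0.0, -0.07, -0.0
35, 0, 1, -0.0, -0.07, -0.0
34, 0, -2, -0.0, -0.07, -0.01
end [0.4569 0.1274 0.1241] err [-0.2  0.3 -0.4] [-0.1 -0.1  0.1]
0, 0, 20, -0.0, -0.0, 0.0
0, 0, 20, -0.0, -0.0, 0.0
0, 0, 20, -0.0, -0.0, 0.0
end [0.4691 0.1296 0.0654] err [-0.1  0.4 -0.4] [-0.1 -0.1  0.1]
```

>>> arm_command:
  moves: [0.3, 35, 0, 4, 0, -0.07, 0, 0.3, 35, 0, 1, 0, -0.07, 0, 0.3, 34, 0, -2, 0, -0.07, -0.01, 0.3, 0, 0, 0, 0, 0, 0]
  newtons: 80

```text
clock: 9.8
tcp_pos: [0.4492, 0.1268, 0.1204]
orientation: [0.099, -0.091, 0.991, 0.009]
wrist_force: [0.0, -0.4, 0.9]
finger_gap: 0.0558
grip_force: 0.0
```

```bash
python3 - <<'E'
from h import *
p,r=here(); print(p,euler(r),get_state()['finger_gap'])
a=orient(10.4,12); t=np.array([.469,.130,.065])
plan(p,r,t,a,3)
E
```

```text
[0.4492153  0.12682619 0.12039634] (np.float64(10.504993179960566), np.float64(11.414960208834023)) 0.05580074583681908
-3, 0, 19, -0.0, -0.0, 0.0
-3, 0, 20, -0.0, -0.01, 0.0
-2, 0, 19, -0.0, -0.0, 0.0
end [0.4684 0.1303 0.0652] err [ 0.6 -0.3 -0.2] [-0.  -0.   0.1]
```

>>> arm_command:
  moves: [0.3, -3, 0, 19, 0, 0, 0, 0.3, -3, 0, 20, 0, -0.01, 0, 0.3, -2, 0, 19, 0, 0, 0, 0.3, 0, 0, 0, 0, 0, 0, 0.3, 0, 0, 0, 0, 0, 0]

```text
clock: 10.42
tcp_pos: [0.4776, 0.1311, 0.0697]
orientation: [0.109, -0.091, 0.99, 0.009]
wrist_force: [-0.4, 0.3, 0.4]
finger_gap: 0.0556
grip_force: 0.0
```

>>> arm_command:
  moves: [-0.8, 0, 0, 0, 0, 0, 0, -0.8, 0, 0, 0, 0, 0, 0, -0.8, 0, 0, 0, 0, 0, 0, -0.8, 0, 0, 0, 0, 0, 0, -0.8, 0, 0, 0, 0, 0, 0]

```text
clock: 11.05
tcp_pos: [0.478, 0.1311, 0.0705]
orientation: [0.11, -0.091, 0.99, 0.009]
wrist_force: [-1.6, -0.2, 7.2]
finger_gap: 0.0162
grip_force: 80.3
```

```bash
python3 - <<'E'
from h import *
p,r=here(); print(p,euler(r),get_state()['finger_gap'])
print('handle'); boxfit(0,(.46,.13),.07,.05,.075)
E
```

```text
[0.47801496 0.13114084 0.07054421] (np.float64(10.491899154720983), np.float64(12.687804920576106)) 0.016198392623329498
handle
top 35 [512.9 138.5] [18.9 17.8] 12.3 0.0692
scene 241 [472.8 128.5] [105.9  46.3] 27.6 0.0669
```

```bash
cat >> h.py <<'E'
H=[-.0862,0,.0705,12.7]   # TCP in scoop frame x,y,z, lean at pitch 0
TUB=(np.array([.591,-.0765,0]),-9.3); MOU=(np.array([.5695,-.314,0]),-4.5)
def tool(o,yaw,pitch):   # scoop pose -> tool pose
    Rs=R.from_euler('ZY',[yaw,-pitch],degrees=True); return np.array(o)+Rs.apply(H[:3]),orient(yaw,H[3]+pitch)
def scoop(p,r):
    yaw,l=euler(r); pt=l-H[3]; Rs=R.from_euler('ZY',[yaw,-pt],degrees=True); return p-Rs.apply(H[:3]),yaw,pt
def inframe(F,x,y,z):
    a=np.radians(F[1]); return F[0]+[x*np.cos(a)-y*np.sin(a),x*np.sin(a)+y*np.cos(a),z]
def toframe(F,o):
    a=np.radians(F[1]); v=o-F[0]; return np.array([v[0]*np.cos(a)+v[1]*np.sin(a),-v[0]*np.sin(a)+v[1]*np.cos(a),v[2]])*1000
E
python3 - <<'E'
from h import *
p,r=here(); o,y,pt=scoop(p,r); print(o,y,pt)
p,r=plan(p,r,*tool(o+[0,0,.07],y,0),2)
p,r=plan(p,r,*tool(inframe(TUB,-.052,.010,.07),-9.3,0),6)
E
```

```text
[5.62751603e-01 1.46827452e-01 3.14205385e-05] 10.4911418810041 -0.012886419426813234
-8, 0, -34, -0.0, -0.0, 0.0
-7, 0, -34, -0.0, -0.0, 0.0
end [0.4777 0.1312 0.1402] err [ 0.3 -0.1  0.3] [-0.1 -0.   0. ]
9, -28, -2, 0.01, 0.0, 0.06
7, -29, -2, 0.01, -0.0, 0.06
5, -29, -1, 0.01, -0.0, 0.05
4, -29, -1, 0.01, -0.0, 0.06
2, -29, -1, 0.02, -0.0, 0.05
0, -30, 0, 0.01, -0.0, 0.06
end [ 0.4562 -0.0447  0.1405] err [0.  0.4 0. ] [ 0.2 -0.1 -0.1]
```

>>> arm_command:
  moves: [-0.8, -8, 0, -34, 0, 0, 0, -0.8, -7, 0, -34, 0, 0, 0, -0.8, 9, -28, -2, 0.01, 0, 0.06, -0.8, 7, -29, -2, 0.01, 0, 0.06, -0.8, 5, -29, -1, 0.01, 0, 0.05, -0.8, 4, -29, -1, 0.01, 0, 0.06, -0.8, 2, -29, -1, 0.02, 0, 0.05, -0.8, 0, -30, 0, 0.01, 0, 0.06]

```text
clock: 12.15
tcp_pos: [0.4548, -0.0453, 0.1391]
orientation: [0.108, 0.083, 0.991, -0.007]
wrist_force: [-0.0, -0.6, -2.2]
finger_gap: 0.0164
grip_force: 79.4
```

>>> arm_command:
  moves: [-0.8, 0, 0, 0, 0, 0, 0, -0.8, 0, 0, 0, 0, 0, 0]

```text
clock: 12.4
tcp_pos: [0.4552, -0.0443, 0.1393]
orientation: [0.108, 0.082, 0.991, -0.007]
wrist_force: [-0.0, 0.3, -2.8]
finger_gap: 0.0159
grip_force: 79.4
```

```bash
python3 - <<'E'
from h import *
p,r=here(); o,y,pt=scoop(p,r); print(o,y,pt,toframe(TUB,o),get_state()['joint_pos'].round(2),get_state()['wrist_force'])
for c in ('top','scene'):
    im,d=read_camera(c); q=cloud(c,d)
    w=(q-o).reshape(-1,3)@R.from_euler('ZY',[y,-pt],degrees=True).as_matrix()   # in scoop frame
    m=(abs(w[:,0]-18)>=0)&(abs(w[:,1])<.026)&(w[:,0]>-.035)&(w[:,0]<.04)&(abs(w[:,2])<.02)
    u=w[m]
    if len(u)>20: print(c,len(u),'floor z vs x fit',np.polyfit(u[:,0],u[:,2],1), 'lip max x',np.percentile(w[(abs(w[:,1])<.03)&(abs(w[:,2])<.012)][:,0],99))
    m=(w[:,2]>-.006)&(w[:,2]<.04)&(abs(w[:,0])<.06)&(abs(w[:,1])<.06); u=w[m]
    print('bounds',np.percentile(u,2,axis=0).round(4),np.percentile(u,98,axis=0).round(4))
    if c=='scene': cv2.imwrite('pics/s4.png',cv2.resize(im[170:310,240:420],(720,560),interpolation=cv2.INTER_CUBIC))
E
```

```text
[ 0.53999156 -0.05834842  0.06838334] -9.38622593327255 -0.24727664569961405 [-53.27133423   9.66983143  68.38333789] [-0.29 -0.01 -0.65  0.71  0.03 -0.13] [-2.64697162e-03  2.61196881e-01 -2.78238488e+00]
top 363 floor z vs x fit [-0.00834688  0.00172379] lip max x 0.3806077693086669
bounds [-0.0442 -0.0317 -0.0031] [0.0404 0.0334 0.0329]
scene 361 floor z vs x fit [-0.00630863  0.00190608] lip max x 0.3846620977200866
bounds [-0.0429 -0.0326  0.0001] [0.0413 0.0344 0.0333]
```

View pics/s4.png

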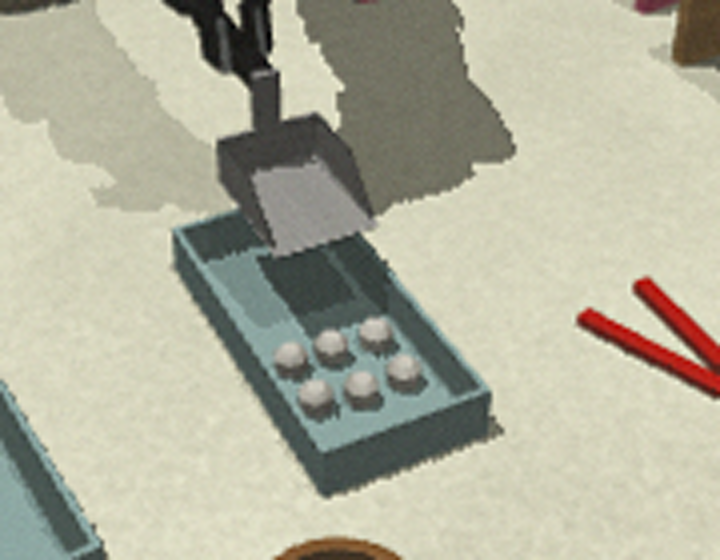

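The scoop hangs level over the tub's empty half (bowl at (300,195) in the crop), and the six chips at (275-420,330-400) are undisturbed.

```bash
python3 - <<'E'
from h import *
p,r=here()
p,r=plan(p,r,*tool(inframe(TUB,-.053,.010,.012),-9.3,-3),4)
E
```

```text
2, 0, 13, 0.0, 0.01, -0.0
2, 0, 13, 0.0, 0.01, -0.0
2, 0, 13, 0.0, 0.01, -0.0
1, 0, 13, 0.0, 0.02, -0.0
end [ 0.4591 -0.0443  0.0871] err [-0.1 -0.4 -0.2] [ 0.2 -0.1 -0.1]
```

>>> arm_command:
  moves: [-0.8, 2, 0, 13, 0, 0.01, 0, -0.8, 2, 0, 13, 0, 0.01, 0, -0.8, 2, 0, 13, 0, 0.01, 0, -0.8, 1, 0, 13, 0, 0.02, 0, -0.8, 0, 0, 0, 0, 0, 0, -0.8, 0, 0, 0, 0, 0, 0]

```text
clock: 13.25
tcp_pos: [0.4597, -0.0452, 0.0873]
orientation: [0.084, 0.082, 0.993, -0.005]
wrist_force: [-0.1, 0.1, -1.2]
finger_gap: 0.016
grip_force: 79.3
```

```bash
python3 - <<'E'
from h import *
p,r=here(); o,y,pt=scoop(p,r); print(y,pt,toframe(TUB,o),get_state()['wrist_force'])
p,r=plan(p,r,*tool(inframe(TUB,-.053,.010,.007),-9.3,-3),1)
E
```

```text
-9.399882405829864 -3.045013079291788 [-52.33317522   9.54316964  12.36642116] [-0.11321868  0.13057236 -1.18729655]
2, 0, 5, 0.0, -0.0, -0.0
end [ 0.4586 -0.045   0.0821] err [ 0.4  0.2 -0.2] [ 0.2 -0.  -0.1]
```

>>> arm_command:
  moves: [-0.8, 1, 0, 4, 0, 0, 0, -0.8, 0, 0, 0, 0, 0, 0]

```text
clock: 13.5
tcp_pos: [0.459, -0.045, 0.0833]
orientation: [0.084, 0.082, 0.993, -0.005]
wrist_force: [0.1, -0.4, -1.9]
finger_gap: 0.0162
grip_force: 79.3
```

>>> arm_command:
  moves: [-0.8, 0, 0, 1, 0, 0, 0, -0.8, 0, 0, 0, 0, 0, 0]

```text
clock: 13.75
tcp_pos: [0.4594, -0.0451, 0.0824]
orientation: [0.084, 0.082, 0.993, -0.005]
wrist_force: [0.3, 0.4, -1.7]
finger_gap: 0.0163
grip_force: 79.3
```

>>> arm_command:
  moves: [-0.8, 0, 0, 1, 0, 0, 0, -0.8, 0, 0, 0, 0, 0, 0]

```text
clock: 14.0
tcp_pos: [0.4597, -0.0452, 0.0815]
orientation: [0.084, 0.082, 0.993, -0.005]
wrist_force: [-0.1, 0.2, -0.2]
finger_gap: 0.0166
grip_force: 79.5
```

>>> arm_command:
  moves: [-0.8, -12, 0, 2, 0, 0, 0, -0.8, -12, 0, 2, 0, 0, 0, -0.8, -12, 0, 2, 0, 0, 0, -0.8, -12, 0, 2, 0, 0, 0, -0.8, 0, 0, 0, 0, 0, 0]

```text
clock: 14.62
tcp_pos: [0.5088, -0.0534, 0.0815]
orientation: [0.084, 0.082, 0.993, -0.005]
wrist_force: [0.2, 0.3, -1.6]
finger_gap: 0.0159
grip_force: 79.4
```

```bash
python3 - <<'E'
from h import *
p,r=here(); o,y,pt=scoop(p,r); print(y,pt,toframe(TUB,o),get_state()['wrist_force'])
im,d=read_camera('scene'); cv2.imwrite('pics/s5.png',cv2.resize(im[190:310,260:400],(700,600),interpolation=cv2.INTER_CUBIC))
p,r=plan(p,r,*tool(inframe(TUB,.030,.010,o[2]),-9.3,-3),4)
E
```

```text
-9.392882154619665 -2.998499622431771 [-2.45246223  9.42699192  6.57463848] [ 0.21243472  0.33344072 -1.62580928]
-8, 0, 1, 0.0, 0.0, -0.0
-8, 0, 1, 0.0, 0.0, -0.0
-8, 0, 2, 0.0, 0.0, -0.0
-8, 0, 1, 0.0, 0.0, -0.0
end [ 0.5408 -0.0586  0.082 ] err [ 0.1  0.5 -0.5] [ 0.2  0.  -0.1]
```

View pics/s5.png

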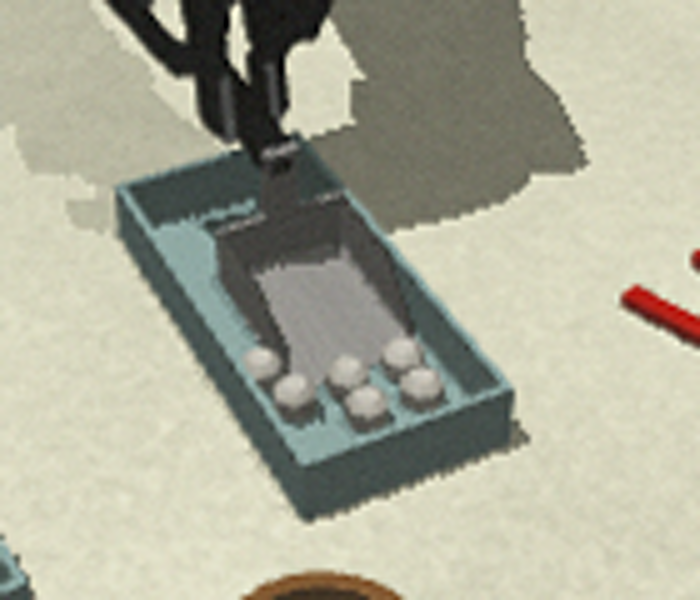

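One near chip slid aside at the left wall (262,362). Two chips are at the lip and two more lie ahead, as planned. Pushing on.

>>> arm_command:
  moves: [-0.8, -10, 0, 2, 0, 0, 0, -0.8, -10, 0, 1, 0, 0, 0, -0.8, -10, 0, 2, 0, 0, 0, -0.8, 0, 0, 0, 0, 0, 0]

```text
clock: 15.18
tcp_pos: [0.5385, -0.0583, 0.0816]
orientation: [0.084, 0.082, 0.993, -0.005]
wrist_force: [0.7, -0.0, -1.5]
finger_gap: 0.0161
grip_force: 79.3
```

>>> arm_command:
  moves: [-0.8, -6, 0, 1, 0, 0, 0, -0.8, -6, 0, 1, 0, 0, 0, -0.8, 0, 0, 0, 0, 0, 0]

```text
clock: 15.55
tcp_pos: [0.55, -0.0601, 0.0816]
orientation: [0.084, 0.082, 0.993, -0.005]
wrist_force: [-0.4, 0.6, -1.8]
finger_gap: 0.0162
grip_force: 79.4
```

```bash
python3 - <<'E'
from h import *
p,r=here(); o,y,pt=scoop(p,r); print(y,pt,toframe(TUB,o),get_state()['wrist_force'])
im,d=read_camera('scene'); cv2.imwrite('pics/s6.png',cv2.resize(im[190:310,260:400],(700,600),interpolation=cv2.INTER_CUBIC))
E
```

```text
-9.399503559808844 -3.0218839347696065 [39.24214777  9.39744492  6.67527974] [-0.37577094  0.61837532 -1.83677061]
```

View pics/s6.png

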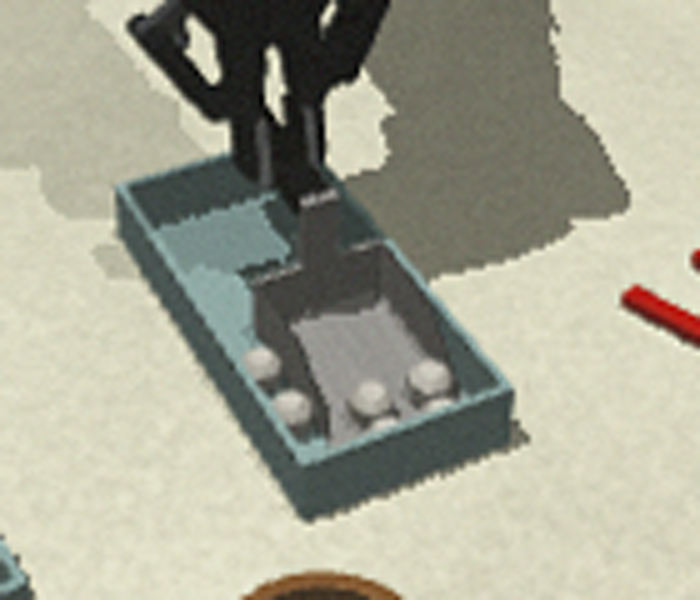

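Four chips are on or before the lip, and two are safely left beside it. Advancing gently towards the far wall.

>>> arm_command:
  moves: [-0.8, -6, 0, 1, 0, 0, 0, -0.8, -4, 0, 1, 0, 0, 0, -0.8, 0, 0, 0, 0, 0, 0]

```text
clock: 15.98
tcp_pos: [0.5601, -0.0618, 0.0814]
orientation: [0.084, 0.082, 0.993, -0.005]
wrist_force: [-0.4, -0.8, -1.2]
finger_gap: 0.0161
grip_force: 79.5
```

>>> arm_command:
  moves: [-0.8, -4, 0, 1, 0, 0, 0, -0.8, -3, 0, 0, 0, 0, 0, -0.8, 0, 0, 0, 0, 0, 0]

```text
clock: 16.35
tcp_pos: [0.5669, -0.0629, 0.0815]
orientation: [0.084, 0.082, 0.993, -0.005]
wrist_force: [-0.7, -0.1, -1.4]
finger_gap: 0.016
grip_force: 79.5
```

```bash
python3 - <<'E'
from h import *
p,r=here(); o,y,pt=scoop(p,r); print(y,pt,toframe(TUB,o),get_state()['wrist_force'])
Rs=R.from_euler('ZY',[y,-pt],degrees=True).as_matrix()
for c in ('top','scene'):
    im,d=read_camera(c); w=((cloud(c,d)-o)@Rs)*1000
    m=((w[...,2]>9)&(w[...,2]<27)&(abs(w[...,1])<29)&(w[...,0]>-35)&(w[...,0]<60))
    n,_,st,ce=cv2.connectedComponentsWithStats(m.astype(np.uint8),connectivity=4)
    for k in range(1,n):
        if st[k,4]>5: q=w[_==k]; print(c,st[k,4],q.min(0).round(),q.max(0).round(),q.mean(0).round())
E
```

```text
-9.395853678658716 -3.0248790712205054 [56.3293601   9.40216027  6.58121873] [-0.65587215 -0.1409542  -1.43919058]
top 95 [ 19. -29.   9.] [48. 26. 26.] [36. -0. 17.]
scene 71 [8. 5. 9.] [39. 27. 23.] [24. 17. 18.]
scene 77 [  8. -22.  11.] [38.  2. 21.] [ 22. -10.  18.]
scene 137 [ 48. -27.   9.] [53. 28. 27.] [50. -0. 18.]
```

```bash
python3 - <<'E'
from h import *
p,r=here(); o,y,pt=scoop(p,r); f=toframe(TUB,o)/1000
p,r=plan(p,r,*tool(inframe(TUB,f[0]+.002,f[1],f[2]),-9.4,pt),1)
hx=f[0]+.002-.043
for pd,hz in ((4,.008),(10,.008),(16,.009),(22,.012)):
    a=np.radians(pd); p,r=plan(p,r,*tool(inframe(TUB,hx+.043*np.cos(a),f[1],hz+.043*np.sin(a)),-9.4,pd),1)
for dz in (.03,.06): p,r=plan(p,r,p+[0,0,.03],r,1)
print(scoop(p,r))
E
```

```text
-2, 0, 0, 0.0, -0.0, -0.0
end [ 0.5686 -0.0632  0.0818] err [ 0.  -0.  -0.3] [ 0.2 -0.  -0. ]
10, 0, 5, 0.0, -0.12, -0.0
end [ 0.5597 -0.0617  0.0752] err [ 0.4 -0.1  0.1] [ 0.2 -0.2 -0.1]
8, 0, 3, 0.0, -0.11, -0.0
end [ 0.5529 -0.0605  0.0701] err [ 0.4 -0.1 -0.1] [ 0.2  0.1 -0.1]
7, 0, 3, 0.0, -0.1, -0.0
end [ 0.5477 -0.0597  0.0646] err [-0.5  0.   0.3] [ 0.2 -0.1 -0.1]
7, 0, 0, 0.0, -0.11, -0.0
end [ 0.5417 -0.0586  0.0612] err [ 0.2 -0.1 -0.1] [ 0.2  0.2 -0.1]
-17, 0, -25, 0.0, 0.0, 0.0
end [ 0.5413 -0.0587  0.0915] err [ 0.4  0.1 -0.2] [0. 0. 0.]
-17, 0, -25, 0.0, 0.0, 0.0
end [ 0.5409 -0.0588  0.1217] err [ 0.4  0.1 -0.2] [0. 0. 0.]
(array([ 0.64594823, -0.07614618,  0.08895286]), np.float64(-9.401001557404213), np.float64(22.176468347461732))
```

>>> arm_command:
  moves: [-0.8, -2, 0, 0, 0, 0, 0, -0.8, 10, 0, 5, 0, -0.12, 0, -0.8, 8, 0, 3, 0, -0.11, 0, -0.8, 0, 0, 0, 0, 0, 0]

```text
clock: 16.95
tcp_pos: [0.5483, -0.0592, 0.0678]
orientation: [0.195, 0.081, 0.977, -0.014]
wrist_force: [0.0, 0.1, -2.5]
finger_gap: 0.0158
grip_force: 79.4
```

```bash
python3 - <<'E'
from h import *
p,r=here(); o,y,pt=scoop(p,r); f=toframe(TUB,o)/1000; print(y,pt,f*1000,get_state()['wrist_force'])
a=np.radians(pt); hx=f[0]-.043*np.cos(a); hz=f[2]-.043*np.sin(a); print('heel',hx,hz)
for pd,h in ((12,.018),(15,.03),(18,.045),(22,.06),(22,.085),(22,.105)):
    a=np.radians(pd); p,r=plan(p,r,*tool(inframe(TUB,hx+.043*np.cos(a),f[1],h+.043*np.sin(a)),-9.4,pd),1)
E
```

```text
-9.400376415071367 9.798072790636212 [52.0362612  10.02963261 12.99357253] [ 0.01296379  0.08967137 -2.45190521]
heel 0.009663475407845255 0.0056759893164141035
-2, 0, -10, 0.0, -0.04, -0.0
end [ 0.5464 -0.0589  0.0778] err [-0.4  0.1  0.2] [ 0.2  0.1 -0.1]
-1, 0, -10, 0.0, -0.05, -0.0
end [ 0.5431 -0.0584  0.0873] err [-0.1  0.1 -0.4] [ 0.2 -0.  -0.1]
-3, 0, -12, 0.0, -0.05, -0.0
end [ 0.5402 -0.058   0.0993] err [-0.1  0.2 -0.6] [ 0.2 -0.2 -0.1]
-2, 0, -10, 0.0, -0.07, -0.0
end [ 0.5369 -0.0575  0.1089] err [-0.3  0.2  0.2] [ 0.2 -0.2 -0.2]
-14, 0, -21, 0.0, -0.0, -0.0
end [ 0.5365 -0.0575  0.1342] err [ 0.1  0.3 -0. ] [ 0.2 -0.2 -0.2]
-11, 0, -16, 0.0, -0.0, -0.0
end [ 0.5365 -0.0576  0.1536] err [0.1 0.4 0.6] [ 0.2 -0.2 -0.2]
```

>>> arm_command:
  moves: [-0.8, -2, 0, -10, 0, -0.04, 0, -0.8, -1, 0, -10, 0, -0.05, 0, -0.8, -3, 0, -12, 0, -0.05, 0, -0.8, -2, 0, -10, 0, -0.07, 0, -0.8, -14, 0, -21, 0, 0, 0, -0.8, -11, 0, -16, 0, 0, 0, -0.8, 0, 0, 0, 0, 0, 0]

```text
clock: 17.82
tcp_pos: [0.5438, -0.0598, 0.1596]
orientation: [0.301, 0.079, 0.95, -0.023]
wrist_force: [1.0, -0.3, -2.1]
finger_gap: 0.0162
grip_force: 79.5
```

```bash
python3 - <<'E'
from h import *
p,r=here(); o,y,pt=scoop(p,r); print(y,pt,o,get_state()['wrist_force'],get_state()['joint_pos'].round(2))
im,d=read_camera('scene'); cv2.imwrite('pics/s7.png',cv2.resize(im[170:310,250:420],(728,600),interpolation=cv2.INTER_CUBIC))
E
```

```text
-9.406002658965749 22.432291227175167 [ 0.64891906 -0.07724094  0.12728267] [ 1.01250669 -0.3326406  -2.0527514 ] [-0.3  -0.07 -0.84  0.19  0.08 -0.11]
```

View pics/s7.png

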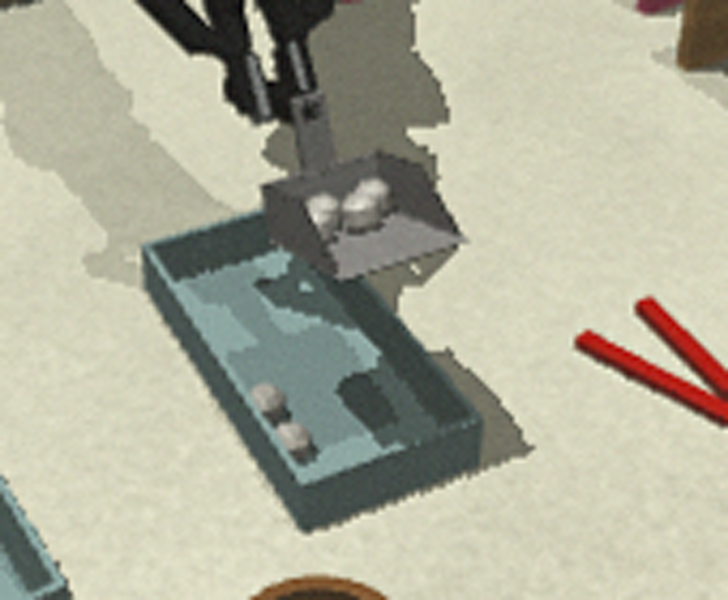

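Four chips ride in the bowl (one is mostly hidden behind the others), and two remain in the tub at (268,400) and (293,438). On to the mould.

```bash
python3 - <<'E'
from h import *
p,r=here(); o,y,pt=scoop(p,r)
def lip(lx,lz,pd):
    a=np.radians(pd); return tool(inframe(MOU,lx-.043*np.cos(a),0,lz-.043*np.sin(a)),-4.5,pd)
p,r=plan(p,r,*lip(.02,.135,22),9)
print('dump tcp');
for pd in (0,-20,-50): q,_=lip(.02,.035,pd); print(pd,q)
E
```

```text
6, -29, -3, -0.01, 0.0, -0.01
6, -28, -4, -0.0, 0.0, -0.01
6, -28, -3, -0.01, 0.0, -0.01
6, -28, -4, -0.0, 0.0, -0.01
7, -28, -4, -0.01, 0.0, -0.01
7, -29, -4, -0.0, 0.0, -0.01
7, -28, -4, -0.01, 0.0, -0.0
7, -28, -4, -0.0, 0.0, -0.01
8, -29, -5, -0.01, 0.01, -0.0
end [ 0.4432 -0.3044  0.152 ] err [ 0.5  0.3 -0. ] [ 0.2 -0.3 -0.1]
dump tcp
0 [ 0.46063663 -0.30543227  0.1055    ]
-20 [ 0.49244241 -0.30793544  0.14543733]
-50 [ 0.56048585 -0.31329057  0.17928947]
```

>>> arm_command:
  moves: [-0.8, 3, -12, -2, 0, 0, 0, -0.8, 5, -24, -3, -0.01, 0, -0.01, -0.8, 7, -30, -4, -0.01, 0, -0.01, -0.8, 7, -30, -4, 0, 0, -0.01, -0.8, 7, -30, -4, -0.01, 0, -0.01, -0.8, 7, -30, -4, 0, 0, -0.01, -0.8, 7, -30, -4, -0.01, 0, -0.01, -0.8, 7, -30, -4, 0, 0, -0.01]

```text
clock: 18.88
tcp_pos: [0.4543, -0.2669, 0.1488]
orientation: [0.299, 0.04, 0.953, -0.014]
wrist_force: [-0.7, 0.3, -2.2]
finger_gap: 0.0161
grip_force: 79.4
```

>>> arm_command:
  moves: [-0.8, 6, -24, -4, -0.01, 0, -0.01, -0.8, 4, -14, -2, 0, 0, 0, -0.8, 0, 0, 0, 0, 0, 0, -0.8, 0, 0, 0, 0, 0, 0]

```text
clock: 19.38
tcp_pos: [0.4411, -0.3016, 0.1487]
orientation: [0.299, 0.033, 0.954, -0.01]
wrist_force: [0.2, 0.7, -1.9]
finger_gap: 0.0162
grip_force: 79.4
```

```bash
python3 - <<'E'
from h import *
p,r=here(); o,y,pt=scoop(p,r); print(y,pt,toframe(MOU,o),get_state()['joint_pos'].round(2),get_state()['wrist_force'])
def lip(lx,lz,pd):
    a=np.radians(pd); return tool(inframe(MOU,lx-.043*np.cos(a),0,lz-.043*np.sin(a)),-4.5,pd)
p,r=plan(p,r,*lip(.02,.095,14),3)
p,r=plan(p,r,*lip(.02,.050,5),3)
E
```

```text
-3.9810823196249894 22.14963272918246 [-22.59203606   3.25324593 115.94344814] [-1.    0.01 -0.75  0.42  0.48 -0.84] [ 0.19324039  0.65263804 -1.86203962]
1, -1, 6, 0.0, 0.05, 0.0
1, -1, 6, 0.0, 0.05, 0.0
1, 0, 6, 0.0, 0.04, 0.01
end [ 0.4479 -0.3041  0.1319] err [-0.4 -0.3  0.3] [ 0.3  0.1 -0.1]
1, 0, 8, 0.0, 0.05, -0.0
1, 0, 8, 0.0, 0.05, -0.0
1, 0, 8, 0.01, 0.06, -0.0
end [ 0.4549 -0.3045  0.1088] err [ 0.1 -0.5  0.2] [-0.3 -0.  -0.1]
```

>>> arm_command:
  moves: [-0.8, 1, -1, 6, 0, 0.05, 0, -0.8, 1, -1, 6, 0, 0.05, 0, -0.8, 1, 0, 6, 0, 0.04, 0.01, -0.8, 1, 0, 8, 0, 0.05, 0, -0.8, 1, 0, 8, 0, 0.05, 0, -0.8, 1, 0, 8, 0.01, 0.06, 0, -0.8, 0, 0, 0, 0, 0, 0]

```text
clock: 20.25
tcp_pos: [0.4561, -0.3045, 0.109]
orientation: [0.154, 0.039, 0.987, -0.008]
wrist_force: [-0.6, -0.3, -2.4]
finger_gap: 0.0163
grip_force: 79.3
```

```bash
python3 - <<'E'
from h import *
p,r=here(); o,y,pt=scoop(p,r); print(y,pt,toframe(MOU,o),get_state()['joint_pos'].round(2),get_state()['wrist_force'])
def lip(lx,lz,pd):
    a=np.radians(pd); return tool(inframe(MOU,lx-.043*np.cos(a),0,lz-.043*np.sin(a)),-4.5,pd)
for k in range(1,8): p,r=plan(p,r,*lip(.02,.045-.001*k,pt-8.5*k),1)
E
```

```text
-4.572287782395676 4.995144255090018 [-21.81417101   0.41649119  46.25035932] [-0.84  0.18 -0.54  0.62  0.21 -0.74] [-0.55987013 -0.26550227 -2.3857801 ]
-13, -1, -10, -0.0, 0.15, -0.0
end [ 0.4653 -0.3062  0.1225] err [-0.1  0.4 -0.2] [-0.3 -0.1 -0. ]
-15, 0, -14, -0.0, 0.15, -0.0
end [ 0.4779 -0.3071  0.1387] err [0.2 0.3 0.2] [-0.3 -0.2 -0.1]
-16, 0, -14, -0.0, 0.15, -0.0
end [ 0.4937 -0.3084  0.1528] err [-0.3  0.3  0.5] [-0.2 -0.3 -0.1]
-15, 0, -15, -0.0, 0.14, -0.0
end [ 0.5106 -0.3096  0.1655] err [ 0.3  0.3 -0.2] [-0.2  0.2 -0.1]
-16, 0, -14, -0.0, 0.15, -0.0
end [ 0.5298 -0.3111  0.1745] err [0.2 0.2 0. ] [-0.2  0.1 -0.2]
-16, 0, -14, -0.0, 0.15, -0.0
end [ 0.5501 -0.3127  0.1806] err [0.4 0.2 0.3] [-0.2  0.  -0.2]
-16, 0, -15, -0.0, 0.15, -0.0
end [ 0.5717 -0.3144  0.1843] err [ 0.2  0.3 -0.2] [-0.1 -0.1 -0.2]
```

>>> arm_command:
  moves: [-0.8, -13, -1, -10, 0, 0.15, 0, -0.8, -15, 0, -14, 0, 0.15, 0, -0.8, -16, 0, -14, 0, 0.15, 0, -0.8, -15, 0, -15, 0, 0.14, 0, -0.8, -16, 0, -14, 0, 0.15, 0, -0.8, -16, 0, -14, 0, 0.15, 0, -0.8, -16, 0, -15, 0, 0.15, 0, -0.8, 0, 0, 0, 0, 0, 0]

```text
clock: 21.25
tcp_pos: [0.5524, -0.3089, 0.1869]
orientation: [-0.321, 0.04, 0.946, 0.016]
wrist_force: [1.4, -0.7, -3.0]
finger_gap: 0.0158
grip_force: 79.3
```

>>> arm_command:
  moves: [-0.8, 0, 0, 0, 0, 0, 0, -0.8, 0, 0, 0, 0, 0, 0, -0.8, 0, 0, 0, 0, 0, 0, -0.8, 0, 0, 0, 0, 0, 0]

```text
clock: 21.75
tcp_pos: [0.5498, -0.3094, 0.1959]
orientation: [-0.318, 0.042, 0.947, 0.014]
wrist_force: [-0.3, -0.4, -1.5]
finger_gap: 0.0161
grip_force: 79.4
```

```bash
python3 - <<'E'
from h import *
p,r=here(); o,y,pt=scoop(p,r); print(y,pt,toframe(MOU,o),get_state()['joint_pos'].round(2),get_state()['wrist_force'])
im,d=read_camera('scene'); cv2.imwrite('pics/s8.png',cv2.resize(im[190:350,150:370],(798,580),interpolation=cv2.INTER_CUBIC))
p,r=plan(p,r,p+[-.01,0,.1],orient(-4.5,12.7-30),4)
E
```

```text
-5.022706851201317 -49.876444940811766 [-18.34418052   3.05512875  84.57154505] [-0.52  1.07  1.06  2.17 -0.26 -0.36] [-0.2979002  -0.40583988 -1.53763379]
17, 0, -18, 0.0, -0.09, -0.0
15, 0, -20, 0.0, -0.09, -0.0
14, 0, -21, 0.0, -0.08, -0.0
12, -1, -23, 0.0, -0.09, -0.01
end [ 0.5396 -0.3094  0.2963] err [ 0.2  0.  -0.4] [0.1 0.2 0.1]
```

View pics/s8.png

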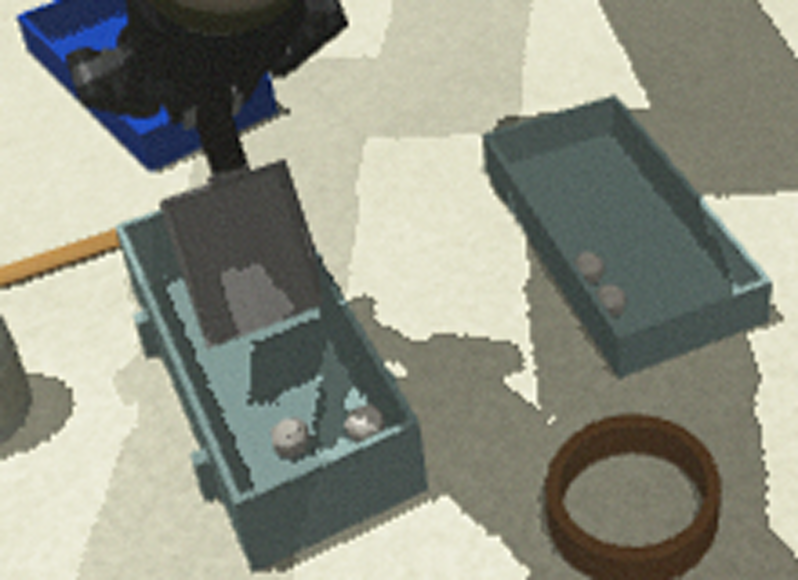

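The bowl is tipped into the mould. Two chips show in it at (290,437) and (363,420), and the two leftovers are in the tub. I'll lift away and look for the other two.

>>> arm_command:
  moves: [-0.8, 17, 0, -18, 0, -0.09, 0, -0.8, 15, 0, -20, 0, -0.09, 0, -0.8, 14, 0, -21, 0, -0.08, 0, -0.8, 12, 0, -23, 0, -0.09, 0, -0.8, 0, 0, 0, 0, 0, 0]

```text
clock: 22.42
tcp_pos: [0.5395, -0.3086, 0.299]
orientation: [-0.147, 0.044, 0.988, 0.005]
wrist_force: [-0.6, -0.3, -2.1]
finger_gap: 0.0161
grip_force: 79.4
```

```bash
python3 - <<'E'
from h import *
p,r=here(); o,y,pt=scoop(p,r); print(p,y,pt,o,get_state()['joint_pos'].round(2),get_state()['wrist_force'])
for c in ('top','scene'):
    im,d=read_camera(c); P=cloud(c,d); cv2.imwrite(f'pics/{c}9.png',im)
    for rr in recognise(c,'chip0')[:10]:
        u,v=map(int,np.round(rr['point'])); q=P[v,u]; print(c,round(rr['confidence'],2),u,v,q.round(3),'tub',toframe(TUB,q).round(),'mould',toframe(MOU,q).round())
    q=P.reshape(-1,3); a=np.radians(-4.5); w=q-MOU[0]; X=(w[:,0]*np.cos(a)+w[:,1]*np.sin(a))*1000; Y=(-w[:,0]*np.sin(a)+w[:,1]*np.cos(a))*1000
    m=((abs(X)<112)&(abs(Y)<40)&(q[:,2]>.011)&(q[:,2]<.05)).reshape(400,640).astype(np.uint8)
    n,L,st,ce=cv2.connectedComponentsWithStats(m,connectivity=4)
    for k in range(1,n):
        if st[k,4]>6: i=(L==k).ravel(); print(c,st[k,4],X[i].mean().round(),Y[i].mean().round(),(q[i,2].max()*1000).round(), np.ptp(X[i]).round(),np.ptp(Y[i]).round())
E
```

```text
[ 0.53953981 -0.30863033  0.29903899] -5.043262540675336 -29.614499839165582 [ 0.57948584 -0.31215554  0.19515165] [-0.58  0.66  0.68  1.85 -0.14 -0.48] [-0.56997864 -0.27682723 -2.0804229 ]
top 22 95.0 24.0 26.0 18.0 15.0
top 14 73.0 34.0 25.0 18.0 11.0
scene 0.6 310 265 [ 0.618 -0.122  0.017] tub [ 34. -40.  17.] mould [ 33. 195.  17.]
scene 0.54 320 276 [ 0.655 -0.121  0.013] tub [ 71. -33.  13.] mould [ 70. 199.  13.]
scene 76 75.0 32.0 28.0 20.0 16.0
scene 80 62.0 -6.0 24.0 19.0 19.0
```

```bash
python3 - <<'E'
from h import *
p,r=here()
p,r=plan(p,r,*tool([.56,.15,.08],8,0),14)
E
```

```text
4, 31, 12, 0.0, -0.04, -0.02
4, 31, 12, 0.0, -0.04, -0.02
4, 32, 12, 0.0, -0.04, -0.02
4, 32, 11, 0.0, -0.04, -0.02
3, 32, 11, 0.0, -0.04, -0.02
3, 32, 11, 0.0, -0.04, -0.01
3, 32, 11, 0.0, -0.04, -0.02
3, 32, 11, 0.0, -0.03, -0.01
3, 32, 11, 0.0, -0.04, -0.02
3, 32, 11, 0.0, -0.03, -0.01
3, 31, 11, 0.0, -0.04, -0.02
3, 32, 10, 0.0, -0.03, -0.01
3, 32, 11, 0.01, -0.04, -0.02
2, 31, 10, 0.0, -0.03, -0.01
end [0.475  0.1379 0.1503] err [-0.4  0.2  0.2] [ 0.2 -0.2 -0.1]
```

>>> arm_command:
  moves: [-0.8, 4, 31, 12, 0, -0.04, -0.02, -0.8, 4, 31, 12, 0, -0.04, -0.02, -0.8, 4, 32, 12, 0, -0.04, -0.02, -0.8, 4, 32, 11, 0, -0.04, -0.02, -0.8, 3, 32, 11, 0, -0.04, -0.02, -0.8, 3, 32, 11, 0, -0.04, -0.01, -0.8, 3, 32, 11, 0, -0.04, -0.02, -0.8, 3, 32, 11, 0, -0.03, -0.01]

```text
clock: 23.62
tcp_pos: [0.5024, -0.0507, 0.2107]
orientation: [0.003, -0.026, 1.0, 0.012]
wrist_force: [0.9, 1.1, -1.1]
finger_gap: 0.016
grip_force: 79.4
```

>>> arm_command:
  moves: [-0.8, 3, 32, 11, 0, -0.04, -0.02, -0.8, 3, 32, 11, 0, -0.03, -0.01, -0.8, 3, 31, 11, 0, -0.04, -0.02, -0.8, 3, 32, 10, 0, -0.03, -0.01, -0.8, 3, 32, 11, 0.01, -0.04, -0.02, -0.8, 2, 31, 10, 0, -0.03, -0.01, -0.8, 0, 0, 0, 0, 0, 0, -0.8, 0, 0, 0, 0, 0, 0]

```text
clock: 24.62
tcp_pos: [0.4752, 0.1373, 0.1501]
orientation: [0.109, -0.069, 0.992, 0.008]
wrist_force: [0.4, -0.1, -1.7]
finger_gap: 0.0159
grip_force: 79.5
```

```bash
python3 - <<'E'
from h import *
p,r=here(); o,y,pt=scoop(p,r); print(p,y,pt,o,get_state()['wrist_force'])
Rs=R.from_euler('ZY',[y,-pt],degrees=True).as_matrix()
for c in ('top','scene'):
    im,d=read_camera(c); P=cloud(c,d); cv2.imwrite(f'pics/{c}10.png',im)
    w=((P-o)@Rs).reshape(-1,3); u=w[(abs(w[:,1])<.026)&(w[:,0]>-.03)&(w[:,0]<.04)&(abs(w[:,2])<.02)]; print(c,len(u),np.polyfit(u[:,0],u[:,2],1),u[:,2].max())
    q=P.reshape(-1,3)
    for F,hx,hy in ((TUB,98,44),(MOU,112,42)):
        a=np.radians(F[1]); v=q-F[0]; X=(v[:,0]*np.cos(a)+v[:,1]*np.sin(a))*1000; Y=(-v[:,0]*np.sin(a)+v[:,1]*np.cos(a))*1000
        m=((abs(X)<hx)&(abs(Y)<hy)&(q[:,2]>.011)&(q[:,2]<.03)).reshape(400,640).astype(np.uint8)
        n,L,st,ce=cv2.connectedComponentsWithStats(m,connectivity=4)
        for k in range(1,n):
            if st[k,4]>6: i=(L==k).ravel(); print(c,F[1],st[k,4],ce[k].round(),X[i].mean().round(),Y[i].mean().round(),(q[i,2].max()*1000).round(), np.ptp(X[i]).round(),np.ptp(Y[i]).round())
top=cv2.imread('pics/top10.png'); sc=cv2.imread('pics/scene10.png')
o=np.zeros((600,800,3),np.uint8); o[:300]=cv2.resize(top[130:230,190:430],(800,300)[::1],interpolation=cv2.INTER_CUBIC)
o[300:600]=cv2.resize(sc[170:350,100:580],(800,300),interpolation=cv2.INTER_CUBIC); cv2.imwrite('pics/s11.png',o)
p,r=plan(p,r,p+[0,0,-.070],orient(y,H[3]+.4),4)
E
```

```text
[0.47523598 0.13726306 0.1500508 ] 7.953877035296061 -0.1739204529436602 [0.56039439 0.14916139 0.07928946] [ 0.37862027 -0.14910995 -1.72971099]
top 340 [-0.01142493  0.00203649] 0.009134800222156266
top -9.3 26 [343. 160.] 58.0 -35.0 23.0 18.0 15.0
top -9.3 28 [341. 170.] 26.0 -34.0 27.0 17.0 18.0
top -4.5 28 [396. 156.] 93.0 21.0 27.0 18.0 15.0
top -4.5 29 [412. 155.] 100.0 -32.0 27.0 19.0 17.0
top -4.5 21 [392. 162.] 71.0 33.0 28.0 18.0 11.0
top -4.5 31 [403. 167.] 56.0 -4.0 25.0 20.0 18.0
scene 189 [-0.00571591  0.0024993 ] 0.00551702643690895
scene -9.3 48 [312. 263.] 32.0 -34.0 24.0 16.0 17.0
scene -9.3 47 [318. 272.] 64.0 -35.0 23.0 18.0 15.0
scene -4.5 80 [250. 306.] 75.0 32.0 26.0 20.0 18.0
scene -4.5 80 [229. 310.] 62.0 -6.0 24.0 16.0 19.0
4, 0, 17, 0.0, -0.0, -0.0
4, 0, 17, 0.0, -0.0, -0.0
4, 0, 17, 0.0, -0.01, -0.0
3, 0, 17, 0.0, -0.0, -0.0
end [0.4755 0.1374 0.0804] err [-0.3 -0.1 -0.4] [ 0.1 -0.  -0. ]
```

View pics/s11.png

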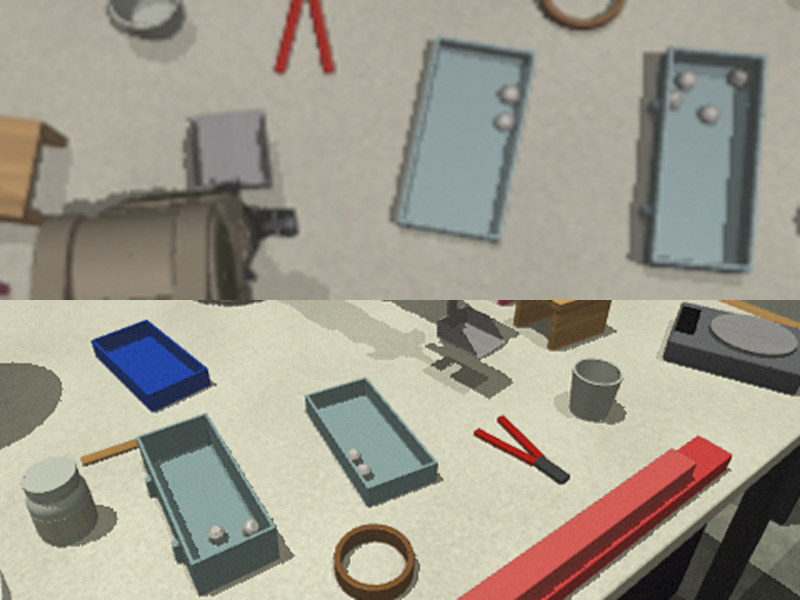

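The top half shows four chips in the mould (685,78), (737,77), (675,100), (708,113) and two in the tub (509,93), (503,121). The scoop is empty over open bench. Setting it down.

>>> arm_command:
  moves: [-0.8, 4, 0, 17, 0, 0, 0, -0.8, 4, 0, 17, 0, 0, 0, -0.8, 4, 0, 17, 0, -0.01, 0, -0.8, 3, 0, 17, 0, 0, 0, -0.8, 0, 0, 0, 0, 0, 0, -0.8, 0, 0, 0, 0, 0, 0]

```text
clock: 25.48
tcp_pos: [0.477, 0.1371, 0.0823]
orientation: [0.116, -0.068, 0.991, 0.009]
wrist_force: [0.1, -0.6, -2.1]
finger_gap: 0.0162
grip_force: 79.3
```

>>> arm_command:
  moves: [-0.8, 1, 0, 5, 0, 0, 0, -0.8, 0, 0, 2, 0, 0, 0, -0.8, 0, 0, 0, 0, 0, 0]

```text
clock: 25.85
tcp_pos: [0.4767, 0.1376, 0.0746]
orientation: [0.115, -0.069, 0.991, 0.009]
wrist_force: [-0.1, -0.1, -1.9]
finger_gap: 0.0161
grip_force: 79.3
```

>>> arm_command:
  moves: [-0.8, 0, 0, 2, 0, 0, 0, -0.8, 0, 0, 0, 0, 0, 0]

```text
clock: 26.1
tcp_pos: [0.4772, 0.1377, 0.0726]
orientation: [0.115, -0.069, 0.991, 0.009]
wrist_force: [-0.1, -0.7, -1.0]
finger_gap: 0.016
grip_force: 79.3
```

>>> arm_command:
  moves: [-0.8, 0, 0, 1, 0, 0, 0, -0.8, 0, 0, 1, 0, 0, 0, -0.8, 0, 0, 0, 0, 0, 0]

```text
clock: 26.48
tcp_pos: [0.4776, 0.1377, 0.0706]
orientation: [0.115, -0.069, 0.991, 0.009]
wrist_force: [-0.9, -0.0, -1.5]
finger_gap: 0.0165
grip_force: 79.3
```

>>> arm_command:
  moves: [-0.8, 0, 0, 1, 0, 0, 0, -0.8, 0, 0, 0, 0, 0, 0]

```text
clock: 26.72
tcp_pos: [0.4785, 0.1378, 0.0702]
orientation: [0.116, -0.068, 0.991, 0.009]
wrist_force: [-1.7, 0.6, 1.1]
finger_gap: 0.016
grip_force: 79.8
```

Contact. Opening gently, then rising along the tool axis.

>>> arm_command:
  moves: [0.2, 0, 0, 0, 0, 0, 0, 0.3, 0, 0, 0, 0, 0, 0, 0.3, 0, 0, 0, 0, 0, 0, 0.3, 0, 0, -10, 0, 0, 0, 0.3, 0, 0, -30, 0, 0, 0, 0.3, 0, 0, -50, 0, 0, 0, 0.3, 0, 0, -50, 0, 0, 0, 0.3, 0, 0, 0, 0, 0, 0]

```text
clock: 27.72
tcp_pos: [0.4483, 0.1334, 0.2112]
orientation: [0.12, -0.069, 0.99, 0.009]
wrist_force: [0.6, -0.3, -0.7]
finger_gap: 0.0556
grip_force: 0.0
```

```bash
python3 - <<'E'
from h import *
p,r=here(); print(p,get_state()['wrist_force'],get_state()['clock'])
print('bowl'); boxfit(0,(.56,.149),.058,.008,.04)
print('handle'); boxfit(0,(.468,.135),.07,.05,.08)
E
```

```text
[0.44825772 0.13340954 0.21115899] [ 0.64641533 -0.3168228  -0.6512727 ] 27.725
bowl
top 97 [556.2 151. ] [77.5 71. ] 8.9 0.027
scene 401 [556.  149.2] [78.  72.5] 7.2 0.0211
handle
top 96 [471.1 137.4] [106.5  17.3] 8.3 0.0702
scene 251 [473.8 137.3] [105.2  21.2] 8.3 0.0679
```

The scoop stands upright at handle height 0.070, and the gripper is clear. Handing in.

```bash
python3 -c "
from workcell import *
print(hand_in())"
```

```text
the job is handed in; nothing more can be done
None
```

Job handed in at 27.7 s: four of the six chips are in the mould, two are still in the tub, and the scoop is standing upright on the open bench, released.

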